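Unlock and open the vented service box on the measuring table

ROBOT

A 7-joint arm with a two-finger parallel gripper is mounted at the origin on the work surface. World frame = base frame: x ahead of the robot, y to its left, z up, the work surface at z = 0. Lengths are in m, angles in rad, forces in N, time in s.
With the tool pointing down it reaches from about 0.425 to 0.925 m from the base axis. Payload 6.8 kg.
Tool frame: the origin (TCP) lies midway between the tips of the shut fingers; the grasp point (between the pads) lies 19 mm behind it; x points along the fingers, y is the direction in which the jaws open and shut, and the axes are right-handed (so a half turn about x gives the same grasp; the last joint's range is limited). The gripper opens to 88 mm and grips with 3 to 60 N. Pads are 20 mm wide; open, the fingers measure 115 mm over their backs; the gripper's body (75 mm by 178 mm) begins 61 mm behind the grasp point.
Start: joints at [-1.397, 0.477, 0.022, 1.555, -0.011, 1.109, -0.083], TCP at [0.188, 0.648, 0.223] pointing down, gripper open.
Joint ranges: [-2.96, 2.96], [-0.34, 2.1], [-1.41, 1.46], [0.24, 2.44], [-1.37, 4.51], [0.17, 1.92], [-2.96, 2.96]. Speed limits (rad/s): [2.39, 2.39, 3.14, 3.14, 3.14, 3.14, 3.14].

INTERFACE

Orientations are given as a unit quaternion [w, x, y, z].
In Python, from rig import arm, grab_frame, get_calibration, ticket gives the robot as it stands.
- The arm moves only by the tool carry_out, never from a script. Its argument "plan" is a list of rows, each an object of numbers: "hand": the finger opening in mm, from 0 to 87.8; "dx", "dy", "dz": the shift along the tool's x, y, z in mm; "ax", "ay", "az": the turn, a rotation vector about the tool's x, y, z in rad. In form: [{"hand": .., "dx": .., "dy": .., "dz": .., "ax": .., "ay": .., "az": ..}, ...]. A call has 1 to 20 rows; each row is the pose to reach, as a shift and turn from the pose commanded when the call began, along the tool's axes at that moment; what a row does not reach only later rows make up. A row lasts 1/8 s, in which the tool goes at most 62.5 mm and 10.7 degrees, less where a joint would pass 70% of its speed; a pose out of reach is approached as far as the arm can. A call with a gripper value outside its range is refused whole. The fingers move at their own pace and stop on an object; the grip force is fixed at half the most. Time passes only in rows, so rows that repeat a pose let the fingers close. It gives the time, the measured TCP pose, the force and the opening at its end, in the units of the state.
- arm.observe(): the state, without advancing time (a new reading comes with each control period).
- grab_frame(name): name is "scene" or "top" or "wrist"; returns the picture (400x640x3 uint8, red, green, blue); there is no depth.
- get_calibration(name): a dict with "camera_matrix" (3x3 intrinsics, pixels), "origin" and "rotation" of the camera in the world. Camera axes: x right, y down, z forward; pixel columns grow to the right and rows downward; lengths in m; the calibration is good to about 2 mm. The wrist camera is an equidistant fisheye: a pixel r from the principal point sees the ray r / f radians off the axis. A picture is of the moment at which its call begins: read the wrist's pose just before it. get_calibration takes no time and is no camera call; for the wrist camera it gives the pose at the moment of the call.
- ticket.job_done(): hands the job in, once; it reports no verdict.
The state is a dict: "clock": time; "joints": joint angles; "qd": joint speeds; "effort": joint torques, N m; "tool_pos": TCP position; "orientation": TCP orientation; "force": force on the tool from outside, world axes, zero at the start; "wrist_torque": the same for the moment, N m; "width": opening from 0.0 (shut) to 1.0 (fully open).
Only numpy, scipy, OpenCV 4.12 (cv2) and the standard library are available. Lean on these libraries where they do the work, as an engineer would, in place of code of your own. Each camera call takes 0.05 s, during which the arm holds its last target.

TASK

The wide service box with the row of vent slots on its top panel needs opening. Turn the key in its panel a full quarter turn anticlockwise (seen from above) to free the cam latch, then lift the panel by its bar handle and swing it up until it stands wide open on its own. Leave the narrow box locked, its key unturned.

Things in the scene. Friction and masses are not known exactly. Their poses are not given: they have to be found in the camera images.
- wide_box: Fixed grey box, 220 (x) x 280 (y) x 90 mm high, under an aluminium top panel with six dark vent slots. Origin: centre of its underside, on the table; x points from the key-and-handle edge (facing the robot within 10 degrees) to the hinge edge, y left, z up. In mm in this frame: panel top z = 96.5, from x = -104 to 106; hinge line parallel to y through x = 106, z = 90.5.
- wide_key_bow (a point): Middle of the flat upright steel bow of the wide box's key, always in the latch: 40 mm wide along this point's x, 10 thick along its y, 34 tall, on a vertical 10 mm shaft (its turning axis). Panel shut: at x = -66, y = 80, z = 141.5 mm in the box's frame, 45 mm above the panel. The point turns with the key; with the key at 0 its axes are the box's.
- wide_bar (a point): Middle of the bar handle on the wide box's panel: round dark steel, 10 mm diameter, 80 long along y, a leg at each end, 33 mm free between bar and panel. Panel shut: at x = -59, y = -55, z = 134.5 mm in the box's frame. The bar turns between gripped fingers, so they can keep pointing down while lifting it (about 6 N).
- wide_key (a joint): Key of the wide box, rad: 0 locked, 1.57 fully unlocked, at its end stop; grows anticlockwise seen from above; light friction (0.05 N m), stays where left. Starts between 0 and 0.2. Its cam hooks under the box's front lip and holds the panel shut until the key is past about 1.2.
- wide_panel (a joint): The wide box's top panel, rad: 0 shut, grows as the key-and-handle edge rises, 1.57 upright, stop at 1.75. Its stiff hinge (0.45 N m friction; panel about 0.3 kg) holds it at any angle where it is left.
- narrow_key (a joint): Key of the other, narrow box (220 x 170 x 90 mm, plain panel without vent slots, a small round knob instead of a bar), rad, same sense. Starts between 0 and 0.2; to be left alone. The two boxes may stand either way round, left or right.

How it is judged:
On the way, in this order (a step that is already met when the one before it is completed fails the run):
1. the wide box's key is turned to unlocked (past 1.3 rad) with its panel still shut (value of joint wide_key above 1.3 rad and value of joint wide_panel below 0.15 rad), for 0.2 s.
2. the wide box's panel is swung open past 60 degrees (value of joint wide_panel above 1.05 rad), for 0.2 s.
At the end, for the whole second after the job is handed in: The wide box's panel stands still, open more than 60 degrees (1.05 rad), its key left turned past 1.2 rad; the narrow box's key is still below 0.35 rad (locked) (value of joint wide_panel above 1.05 rad and velocity of joint wide_panel between -0.05 and 0.05 rad/s and value of joint wide_key above 1.2 rad and value of joint narrow_key below 0.35 rad); the robot touches nothing.
It fails at once if the narrow box's key is turned (past 0.35 rad) (value of joint narrow_key above 0.35 rad).
It also fails if it takes over 53 s, if anything falls off the work surface, if the arm or the gripper's body presses on something with over 40 N, if the wrist force passes 120 N, or if a joint passes its speed limit or range.

## Working session

There is one attempt and no reset: what is moved stays moved. The work goes in short steps, Python scripts to look and compute and a tool call to move; the robot and the scene stay as the last step left them, time stands still between calls to the robot, and variables do not carry over. Pictures are saved under pics/ and viewed, and the job is handed in when it is done.

Besides the shell and the picture viewer there is one more tool, called after "Call:" by a JSON object that holds its "op" and its "data". carry_out: Moves the arm, as the interface text tells. Its arguments: {"type":"object","properties":{"plan":{"type":"array","items":{"type":"object","properties":{"hand":{"type":"number"},"dx":{"type":"number"},"dy":{"type":"number"},"dz":{"type":"number"},"ax":{"type":"number"},"ay":{"type":"number"},"az":{"type":"number"}}}}},"required":["plan"]}

```bash
mkdir -p pics; ls; python3 - <<'E'
from rig import arm, grab_frame, get_calibration
import cv2
print(arm.observe())
for n in ("scene","top"):
    im=grab_frame(n); cv2.imwrite(f"pics/{n}0.png",cv2.cvtColor(im,cv2.COLOR_RGB2BGR)); print(n,get_calibration(n))
E
```

```text
pics
{'clock': 0.0, 'joints': array([-1.39710066,  0.47783244,  0.0223517 ,  1.55641467, -0.01150513,
        1.10931288, -0.08310408]), 'qd': array([ 1.07149503e-03,  4.80863620e-04,  2.16162837e-05,  2.50192914e-03,
        9.72315917e-04,  2.16896309e-05, -9.21302753e-04]), 'effort': array([ 3.06152560e-04, -5.82844806e+01,  1.53441086e+00, -2.72609890e+01,
       -5.43568132e-02,  1.68439618e-02,  1.49051411e-04]), 'tool_pos': array([0.18755919, 0.64779921, 0.22167582]), 'orientation': array([ 0.70005694,  0.09864993,  0.70014211, -0.09994749]), 'force': array([-0.99555806,  0.08765765,  0.35552745]), 'wrist_torque': array([ 0.02469669,  0.02204342, -0.00250286]), 'width': 1.0010142851271375}
scene {'camera_matrix': array([[364.39206864,   0.        , 316.18957813],
       [  0.        , 364.39206864, 199.69628313],
       [  0.        ,   0.        ,   1.        ]]), 'origin': array([ 1.03592098, -0.31647207,  0.55766769]), 'rotation': array([-0.39198657,  0.79383886,  0.42069304, -0.1979489 ])}
top {'camera_matrix': array([[376.69942531,   0.        , 321.23868701],
       [  0.        , 376.69942531, 200.48174697],
       [  0.        ,   0.        ,   1.        ]]), 'origin': array([ 0.49907524, -0.01488635,  0.76174615]), 'rotation': array([-0.04123964,  0.71242949, -0.69939886,  0.03980896])}
```

View pics/scene0.png

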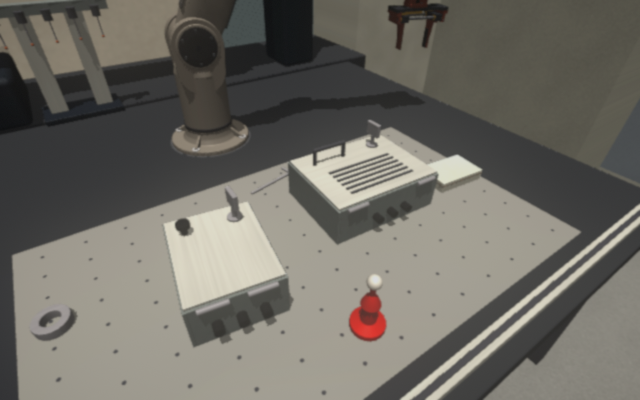

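View pics/top0.png

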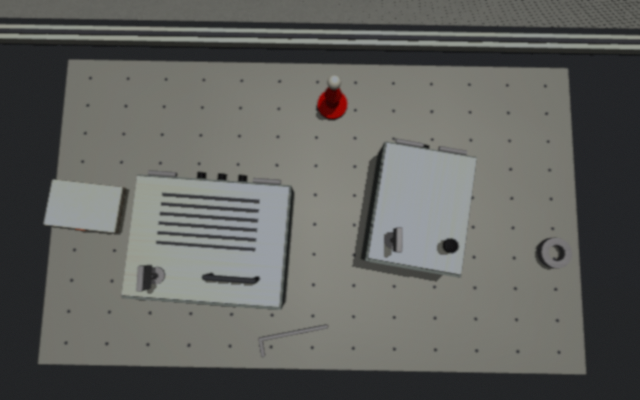

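Top view: the wide box is on the left (panel corners roughly (137,177), (291,185), (282,306), (123,296)). Its key is at (148,277) and its bar at (231,279). The narrow box is on the right. Next I'll measure these more precisely.

```bash
cat > h.py <<'E'
import numpy as np, cv2
from scipy.spatial.transform import Rotation as R
from rig import get_calibration
def rot(q): return R.from_quat([q[1],q[2],q[3],q[0]])
def ray(c,uv):
    d=np.linalg.inv(c['camera_matrix'])@np.array([uv[0],uv[1],1.]); return np.array(c['origin']), rot(c['rotation']).apply(d)
def onz(c,uv,z):
    o,d=ray(c,uv); return o+d*(z-o[2])/d[2]
def proj(c,p):
    q=rot(c['rotation']).inv().apply(np.array(p)-c['origin']); k=c['camera_matrix']@q; return k[:2]/k[2]
E
python3 - <<'E'
from h import *
im=cv2.imread('pics/top0.png'); hsv=cv2.cvtColor(im,cv2.COLOR_BGR2HSV)
for p in [(220,190),(330,250),(210,290),(420,200),(148,277),(231,279)]: print(p,im[p[1],p[0]],hsv[p[1],p[0]])
b=im.astype(int); m=((b[...,0]-b[...,2]>-4)&(b[...,0]>100)).astype(np.uint8)*255
m=cv2.morphologyEx(m,cv2.MORPH_CLOSE,np.ones((9,9)))
cs,_=cv2.findContours(m,cv2.RETR_EXTERNAL,cv2.CHAIN_APPROX_NONE)
c=get_calibration('top')
for k in cs:
    if cv2.contourArea(k)>3000:
        r=cv2.minAreaRect(k);bx=cv2.boxPoints(r)
        ap=cv2.approxPolyDP(cv2.convexHull(k),6,True)[:,0]
        print(cv2.contourArea(k),r); 
        for q in ap: print(q,onz(c,q,.0965).round(4))
v=np.hstack([cv2.resize(im[160:320,110:300],None,fx=4,fy=3.7)]); cv2.imwrite('pics/topcrop.png',v[:600,:800]); cv2.imwrite('pics/m.png',m)
E
```

```text
(220, 190) [153 158 153] [ 60   8 158]
(330, 250) [127 134 135] [ 26  15 135]
(210, 290) [154 159 153] [ 65  10 159]
(420, 200) [161 159 154] [ 99  11 161]
(148, 277) [38 38 38] [ 0  0 38]
(231, 279) [53 50 50] [120  14  53]
3069.0 ((82.0943374633789, 205.6697998046875), (72.69125366210938, 45.43484878540039), 6.483073711395264)
[ 52 181] [0.6019 0.4696 0.0965]
[119 187] [0.5933 0.3488 0.0965]
[113 231] [0.5148 0.3531 0.0965]
[ 45 224] [0.5249 0.4742 0.0965]
17628.5 ((205.96661376953125, 239.08944702148438), (158.6117401123047, 130.61988830566406), 4.513988018035889)
[137 175] [0.6156 0.3182 0.0965]
[289 185] [0.6025 0.0453 0.0965]
[280 309] [0.3864 0.0546 0.0965]
[122 295] [0.4049 0.3285 0.0965]
11327.0 ((423.3240661621094, 207.12850952148438), (95.80508422851562, 127.44097900390625), 8.8646240234375)
[385 142] [ 0.6843 -0.1262  0.0965]
[476 157] [ 0.6596 -0.29    0.0965]
[460 277] [ 0.4464 -0.2562  0.0965]
[368 257] [ 0.4778 -0.0964  0.0965]
4720.0 ((377.0023193359375, 37.365257263183594), (439.8465270996094, 13.823995590209961), 0.9963478446006775)
[157  40] [0.8721 0.2999 0.0965]
[189  28] [0.897  0.2414 0.0965]
[597  35] [ 0.8968 -0.5229  0.0965]
[574  47] [ 0.8723 -0.4785  0.0965]
```

View pics/topcrop.png

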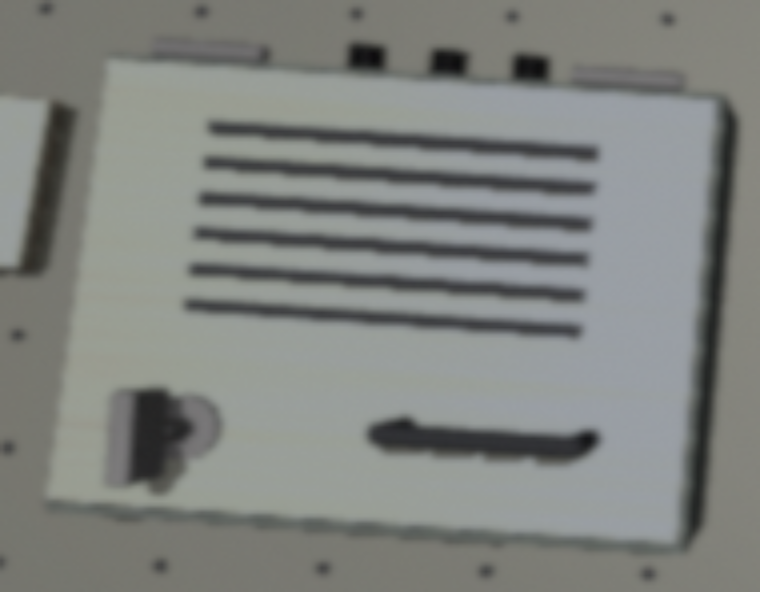

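```bash
cat >> h.py <<'E'
def box2w(b,p):
    x,y,a=b; c,s=np.cos(a),np.sin(a); return np.array([x+c*p[0]-s*p[1],y+s*p[0]+c*p[1],p[2]])
E
python3 - <<'E'
from h import *
from scipy.optimize import least_squares
c=get_calibration('top'); s=get_calibration('scene')
f=lambda u,v:(110+u/4,160+v/3.7)
W=[onz(c,f(*q),z)[:2] for q,z in [((105,57),.0965),((723,97),.0965),((683,545),.0965),((45,500),.0965),((484,442),.1345)]]
B=[(106,140),(106,-140),(-104,-140),(-104,140),(-59,-55)]; B=np.array(B)/1e3
for w in W: print(w.round(4))
r=least_squares(lambda b:np.ravel([box2w(b,(*B[i],0))[:2]-W[i] for i in range(5)]),[.5,.19,-.05])
b=r.x; print(b,(r.fun*1e3).round(1))
np.save('box.npy',b)
key=box2w(b,(-.066,.08,.1415)); bar=box2w(b,(-.059,-.055,.1345)); print('key',key,'bar',bar)
# key observed
print('bow top obs',onz(c,f(119.5,438.5),.1585))
p=onz(c,f(122,390),.1585);q=onz(c,f(117,487),.1585); print('bow dir',np.arctan2(*(p-q)[[1,0]]),np.linalg.norm(p-q))
im=cv2.imread('pics/scene0.png')
for z in [(-.066,.08,.1585),(-.059,-.095,.1345),(-.059,-.015,.1345),(-.104,.14,.0965),(-.104,-.14,.0965),(.106,.14,.0965),(.106,-.14,.0965)]:
    u=proj(s,box2w(b,z)); cv2.circle(im,tuple(np.round(u).astype(int)),1,(0,0,255),-1)
cv2.imwrite('pics/chk.png',cv2.resize(im[100:250,260:460],None,fx=4,fy=4,interpolation=cv2.INTER_CUBIC))
from rig import arm
o=arm.observe(); print(rot(o['orientation']).as_matrix().round(3))
E
```

```text
[0.6148 0.3195]
[0.6003 0.0421]
[0.3893 0.0534]
[0.4047 0.3298]
[0.4385 0.1323]
[ 0.50108261  0.18583182 -0.05238268] [-0.6  0.6 -0.7 -1.6  0.6 -2.  -0.1  1.3  0.8  1.7]
key [0.43936184 0.26917777 0.1415    ] bar [0.43928381 0.13399643 0.1345    ]
bow top obs [0.43958845 0.27031569 0.1585    ]
bow dir 0.025119735530832844 0.040599944093708595
[[-0.     0.278  0.961]
 [-0.002  0.961 -0.278]
 [-1.    -0.002  0.   ]]
```

View pics/chk.png

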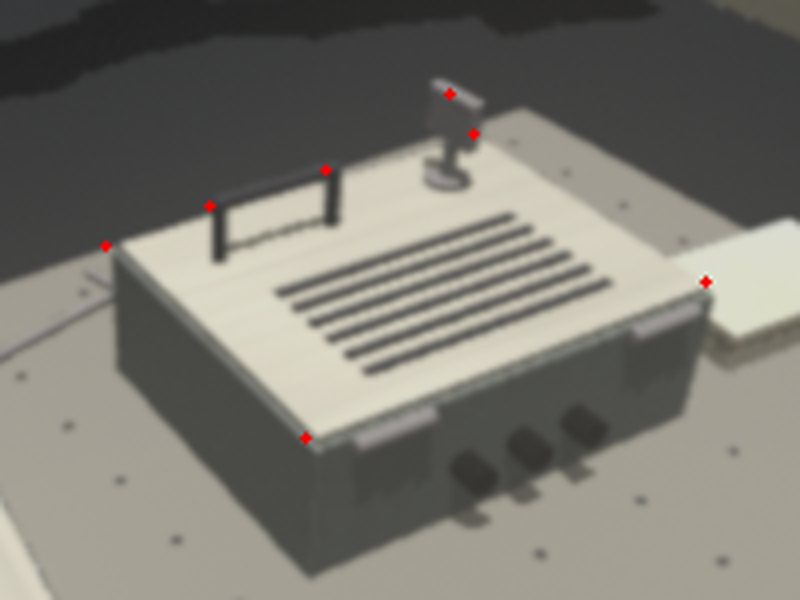

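Both views agree to about 2–3 mm, and the key starts at about 0.08 rad. I'll hover over it with the jaws across the bow.

Call:
{"op": "carry_out", "data": {"plan": [{"hand": 87,"dx": 0,"dy": -50,"dz": 50,"ax": -0.05},{"hand": 87,"dx": 0,"dy": -85,"dz": 95,"ax": -0.1},{"hand": 87,"dx": 0,"dy": -120,"dz": 140,"ax": -0.15},{"hand": 87,"dx": 0,"dy": -155,"dz": 185,"ax": -0.2},{"hand": 87,"dx": 0,"dy": -190,"dz": 230,"ax": -0.25},{"hand": 87,"dx": 0,"dy": -225,"dz": 270,"ax": -0.3},{"hand": 87,"dx": 0,"dy": -260,"dz": 310,"ax": -0.307},{"hand": 87,"dx": 0,"dy": -280,"dz": 335,"ax": -0.307},{"hand": 87,"dx": 0,"dy": -293,"dz": 347,"ax": -0.307},{"hand": 87,"dx": 0,"dy": -293,"dz": 347,"ax": -0.307},{"hand": 87,"dx": 0,"dy": -293,"dz": 347,"ax": -0.307},{"hand": 87,"dx": 0,"dy": -293,"dz": 347,"ax": -0.307}]}}

```text
validation failed for argument at $.pl...
```

```bash
python3 - <<'E'
from h import *
from rig import arm, grab_frame
o=arm.observe(); print(o['clock'],o['tool_pos'],o['joints'].round(2),o['force'].round(1)); print(rot(o['orientation']).as_matrix().round(3))
im=grab_frame('wrist'); cv2.imwrite('pics/w1.png',cv2.cvtColor(im,cv2.COLOR_RGB2BGR))
E
```

```text
0.1 [0.18760762 0.64787452 0.22180831] [-1.4   0.48  0.02  1.56 -0.01  1.11 -0.08] [ 0.  -0.1 -0.4]
[[-0.     0.278  0.961]
 [-0.002  0.961 -0.278]
 [-1.    -0.002  0.   ]]
```

View pics/w1.png

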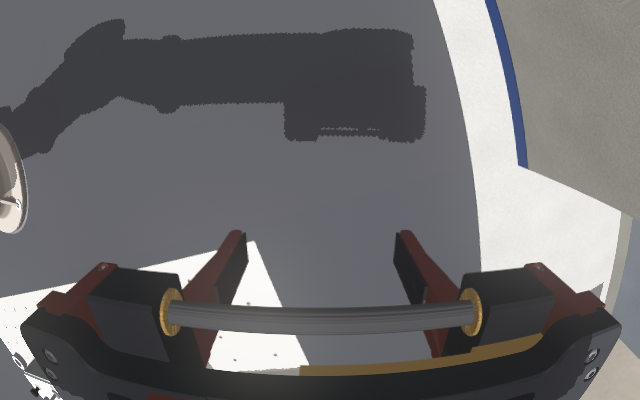

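The move was refused and nothing moved, most likely because every row needs all seven fields. The wrist view still shows the open fingers over the floor. Sending it again with complete rows.

Call:
{"op": "carry_out", "data": {"plan": [{"hand": 87,"dx": 0,"dy": -50,"dz": 50,"ax": -0.05,"ay": 0,"az": 0},{"hand": 87,"dx": 0,"dy": -85,"dz": 95,"ax": -0.1,"ay": 0,"az": 0},{"hand": 87,"dx": 0,"dy": -120,"dz": 140,"ax": -0.15,"ay": 0,"az": 0},{"hand": 87,"dx": 0,"dy": -155,"dz": 185,"ax": -0.2,"ay": 0,"az": 0},{"hand": 87,"dx": 0,"dy": -190,"dz": 230,"ax": -0.25,"ay": 0,"az": 0},{"hand": 87,"dx": 0,"dy": -225,"dz": 270,"ax": -0.3,"ay": 0,"az": 0},{"hand": 87,"dx": 0,"dy": -260,"dz": 310,"ax": -0.307,"ay": 0,"az": 0},{"hand": 87,"dx": 0,"dy": -280,"dz": 335,"ax": -0.307,"ay": 0,"az": 0},{"hand": 87,"dx": 0,"dy": -293,"dz": 347,"ax": -0.307,"ay": 0,"az": 0},{"hand": 87,"dx": 0,"dy": -293,"dz": 347,"ax": -0.307,"ay": 0,"az": 0},{"hand": 87,"dx": 0,"dy": -293,"dz": 347,"ax": -0.307,"ay": 0,"az": 0},{"hand": 87,"dx": 0,"dy": -293,"dz": 347,"ax": -0.307,"ay": 0,"az": 0}]}}

```text
clock: 1.65
tool_pos: [0.4387, 0.2719, 0.2226]
orientation: [0.707, -0.01, 0.707, 0.01]
force: [-0.6, 0.5, 1.1]
width: 0.987
```

```bash
python3 - <<'E'
from h import *
from rig import arm, grab_frame
o=arm.observe(); print(o['clock'],o['tool_pos'],o['joints'].round(2),o['force'].round(1)); print(rot(o['orientation']).as_matrix().round(3))
im=grab_frame('wrist'); cv2.imwrite('pics/w2.png',cv2.cvtColor(im,cv2.COLOR_RGB2BGR))
E
```

```text
1.65 [0.43870862 0.27189685 0.22257876] [-0.79  0.21  0.14  1.94 -0.03  0.99  0.96] [-0.6  0.5  1.1]
[[-0.    -0.028  1.   ]
 [ 0.     1.     0.028]
 [-1.     0.    -0.   ]]
```

View pics/w2.png

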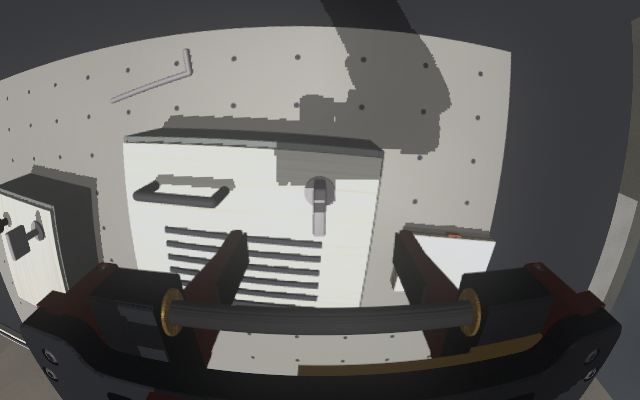

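The wrist view has the bow, (319,205), centred between the fingers at columns 240–400. Descend and close.

Call:
{"op": "carry_out", "data": {"plan": [{"hand": 60,"dx": 40,"dy": -2,"dz": 1,"ax": 0,"ay": 0,"az": 0},{"hand": 50,"dx": 75,"dy": -2,"dz": 1,"ax": 0,"ay": 0,"az": 0},{"hand": 40,"dx": 98,"dy": -2,"dz": 1,"ax": 0,"ay": 0,"az": 0},{"hand": 40,"dx": 98,"dy": -2,"dz": 1,"ax": 0,"ay": 0,"az": 0},{"hand": 40,"dx": 98,"dy": -2,"dz": 1,"ax": 0,"ay": 0,"az": 0}]}}

```text
clock: 2.33
tool_pos: [0.4409, 0.2692, 0.1255]
orientation: [0.707, -0.009, 0.707, 0.009]
force: [0.3, 0.4, -0.2]
width: 0.471
```

Call:
{"op": "carry_out", "data": {"plan": [{"hand": 20,"dx": 0,"dy": 0,"dz": 0,"ax": 0,"ay": 0,"az": 0},{"hand": 5,"dx": 0,"dy": 0,"dz": 0,"ax": 0,"ay": 0,"az": 0},{"hand": 0,"dx": 0,"dy": 0,"dz": 0,"ax": 0,"ay": 0,"az": 0},{"hand": 0,"dx": 0,"dy": 0,"dz": 0,"ax": 0,"ay": 0,"az": 0},{"hand": 0,"dx": 0,"dy": 0,"dz": 0,"ax": 0,"ay": 0,"az": 0},{"hand": 0,"dx": 0,"dy": 0,"dz": 0,"ax": 0,"ay": 0,"az": 0}]}}

```text
clock: 3.08
tool_pos: [0.4407, 0.2708, 0.1252]
orientation: [0.707, -0.008, 0.707, 0.01]
force: [0.3, 5.3, -0.8]
width: 0.11
```

```bash
python3 - <<'E'
from h import *
from rig import arm, grab_frame
o=arm.observe(); print(o['clock'],o['tool_pos'],o['joints'].round(2),o['force'].round(1),o['wrist_torque'].round(2)); print(rot(o['orientation']).as_matrix().round(3))
im=grab_frame('wrist'); im2=grab_frame('scene'); cv2.imwrite('pics/w3.png',cv2.cvtColor(np.vstack([im[:300],im2[50:300]]),cv2.COLOR_RGB2BGR))
E
```

```text
3.075 [0.44068711 0.27075806 0.1251834 ] [-0.77  0.34  0.12  2.03 -0.06  0.77  0.99] [ 0.3  5.3 -0.8] [ 1.09  0.11 -0.03]
[[ 0.001 -0.026  1.   ]
 [ 0.003  1.     0.026]
 [-1.     0.003  0.001]]
```

View pics/w3.png

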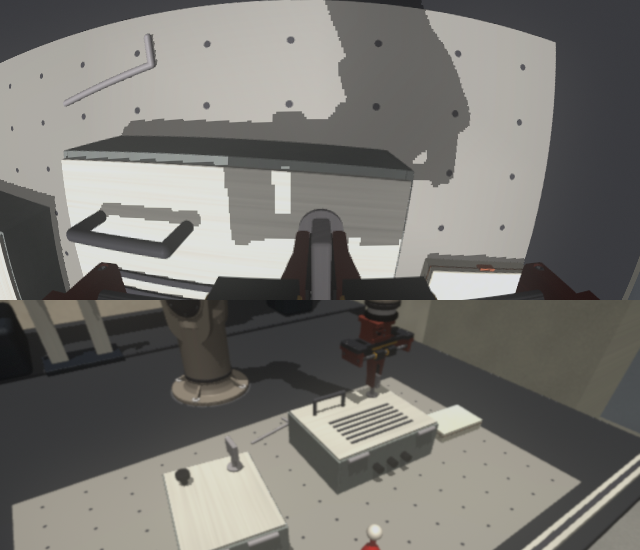

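The bow is gripped (opening 9.7 mm). The 5 N lateral force suggests the real axis is about 2 mm further along +y. I'll turn halfway with that correction.

Call:
{"op": "carry_out", "data": {"plan": [{"hand": 0,"dx": 0,"dy": 2,"dz": 0,"ax": -0.1,"ay": 0,"az": 0},{"hand": 0,"dx": 0,"dy": 2,"dz": 0,"ax": -0.2,"ay": 0,"az": 0},{"hand": 0,"dx": 0,"dy": 2,"dz": 0,"ax": -0.3,"ay": 0,"az": 0},{"hand": 0,"dx": 0,"dy": 2,"dz": 0,"ax": -0.4,"ay": 0,"az": 0},{"hand": 0,"dx": 0,"dy": 2,"dz": 0,"ax": -0.5,"ay": 0,"az": 0},{"hand": 0,"dx": 0,"dy": 2,"dz": 0,"ax": -0.6,"ay": 0,"az": 0},{"hand": 0,"dx": 0,"dy": 2,"dz": 0,"ax": -0.7,"ay": 0,"az": 0},{"hand": 0,"dx": 0,"dy": 2,"dz": 0,"ax": -0.8,"ay": 0,"az": 0},{"hand": 0,"dx": 0,"dy": 2,"dz": 0,"ax": -0.8,"ay": 0,"az": 0}]}}

```text
clock: 4.3
tool_pos: [0.4408, 0.2706, 0.1251]
orientation: [0.648, -0.283, 0.648, 0.283]
force: [-1.1, -0.2, 4.2]
width: 0.114
```

```bash
python3 - <<'E'
from h import *
from rig import arm
o=arm.observe(); print(o['clock'],o['tool_pos'],o['joints'].round(2),o['force'].round(1),o['wrist_torque'].round(2)); print(rot(o['orientation']).as_matrix().round(3))
E
```

```text
4.3 [0.44083035 0.27059001 0.12510671] [-0.63  0.34 -0.05  2.02  0.02  0.78  1.7 ] [-1.1 -0.2  4.2] [-0.02  0.19  0.04]
[[ 0.001 -0.734  0.679]
 [ 0.001  0.679  0.734]
 [-1.    -0.     0.001]]
```

Call:
{"op": "carry_out", "data": {"plan": [{"hand": 0,"dx": 0,"dy": 0,"dz": 0,"ax": -0.1,"ay": 0,"az": 0},{"hand": 0,"dx": 0,"dy": 0,"dz": 0,"ax": -0.2,"ay": 0,"az": 0},{"hand": 0,"dx": 0,"dy": 0,"dz": 0,"ax": -0.3,"ay": 0,"az": 0},{"hand": 0,"dx": 0,"dy": 0,"dz": 0,"ax": -0.4,"ay": 0,"az": 0},{"hand": 0,"dx": 0,"dy": 0,"dz": 0,"ax": -0.5,"ay": 0,"az": 0},{"hand": 0,"dx": 0,"dy": 0,"dz": 0,"ax": -0.6,"ay": 0,"az": 0},{"hand": 0,"dx": 0,"dy": 0,"dz": 0,"ax": -0.68,"ay": 0,"az": 0},{"hand": 0,"dx": 0,"dy": 0,"dz": 0,"ax": -0.74,"ay": 0,"az": 0},{"hand": 0,"dx": 0,"dy": 0,"dz": 0,"ax": -0.74,"ay": 0,"az": 0},{"hand": 0,"dx": 0,"dy": 0,"dz": 0,"ax": -0.74,"ay": 0,"az": 0},{"hand": 0,"dx": 0,"dy": 0,"dz": 0,"ax": -0.74,"ay": 0,"az": 0}]}}

```text
clock: 5.68
tool_pos: [0.4411, 0.2705, 0.1251]
orientation: [0.503, -0.498, 0.502, 0.498]
force: [0.3, -0.0, 5.4]
width: 0.117
```

```bash
python3 - <<'E'
from h import *
from rig import arm, grab_frame
o=arm.observe(); print(o['clock'],o['tool_pos'],o['joints'].round(2),o['force'].round(1),o['wrist_torque'].round(2)); M=rot(o['orientation']).as_matrix();print(M.round(3), 'key', np.arctan2(M[1,1],M[0,1])-np.pi/2+.052)
im=grab_frame('wrist'); cv2.imwrite('pics/w4.png',cv2.cvtColor(im,cv2.COLOR_RGB2BGR))
E
```

```text
5.675 [0.44109563 0.27049576 0.12510972] [-0.5   0.35 -0.2   2.01  0.1   0.79  2.37] [ 0.3 -0.   5.4] [-0.11  0.06 -0.65]
[[ 0.001 -1.     0.009]
 [ 0.001  0.009  1.   ]
 [-1.    -0.001  0.001]] key 1.6134446360507724
```

View pics/w4.png

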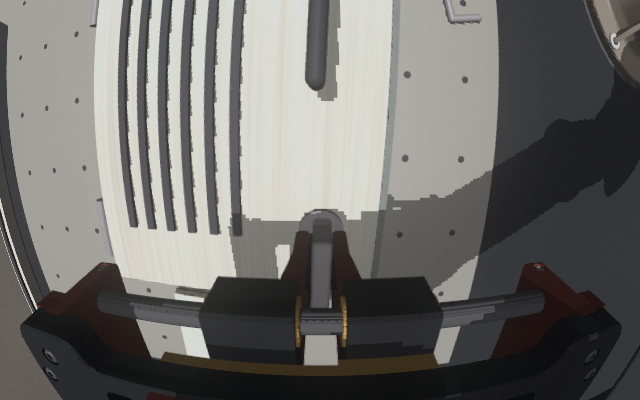

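The key reads about 1.6 rad with -0.65 N m at the wrist, so it's against its end stop. The view shows the bow aligned and the panel shut. I'll release, rise, and move over the bar.

Call:
{"op": "carry_out", "data": {"plan": [{"hand": 40,"dx": 0,"dy": 0,"dz": 0,"ax": 0,"ay": 0,"az": 0},{"hand": 50,"dx": 0,"dy": 0,"dz": 0,"ax": 0,"ay": 0,"az": 0},{"hand": 50,"dx": 0,"dy": 0,"dz": 0,"ax": 0,"ay": 0,"az": 0},{"hand": 50,"dx": -30,"dy": 0,"dz": 0,"ax": 0,"ay": 0,"az": 0},{"hand": 50,"dx": -75,"dy": 0,"dz": 0,"ax": 0,"ay": 0,"az": 0},{"hand": 50,"dx": -75,"dy": 0,"dz": -40,"ax": 0.043,"ay": 0,"az": 0},{"hand": 50,"dx": -75,"dy": 0,"dz": -90,"ax": 0.043,"ay": 0,"az": 0},{"hand": 50,"dx": -75,"dy": 0,"dz": -135,"ax": 0.043,"ay": 0,"az": 0},{"hand": 50,"dx": -75,"dy": 0,"dz": -135,"ax": 0.043,"ay": 0,"az": 0},{"hand": 50,"dx": -75,"dy": 0,"dz": -135,"ax": 0.043,"ay": 0,"az": 0},{"hand": 50,"dx": -75,"dy": 0,"dz": -135,"ax": 0.043,"ay": 0,"az": 0}]}}

```text
clock: 7.1
tool_pos: [0.4398, 0.1369, 0.1996]
orientation: [0.512, -0.488, 0.511, 0.488]
force: [-0.2, -0.5, -0.7]
width: 0.572
```

```bash
python3 - <<'E'
from h import *
from rig import arm, grab_frame
o=arm.observe(); print(o['clock'],o['tool_pos'],o['joints'].round(2),o['force'].round(1),o['wrist_torque'].round(2)); M=rot(o['orientation']).as_matrix();print(M.round(3))
im=grab_frame('wrist'); im2=grab_frame('top');cv2.imwrite('pics/w5.png',cv2.cvtColor(np.vstack([im[:320],im2[130:330]]),cv2.COLOR_RGB2BGR))
E
```

```text
7.1 [0.43975215 0.13690604 0.19964683] [-0.31  0.16 -0.14  2.07  0.03  0.92  2.63] [-0.2 -0.5 -0.7] [ 0.04  0.12 -0.03]
[[ 0.    -0.999  0.046]
 [ 0.     0.046  0.999]
 [-1.    -0.     0.   ]]
```

View pics/w5.png

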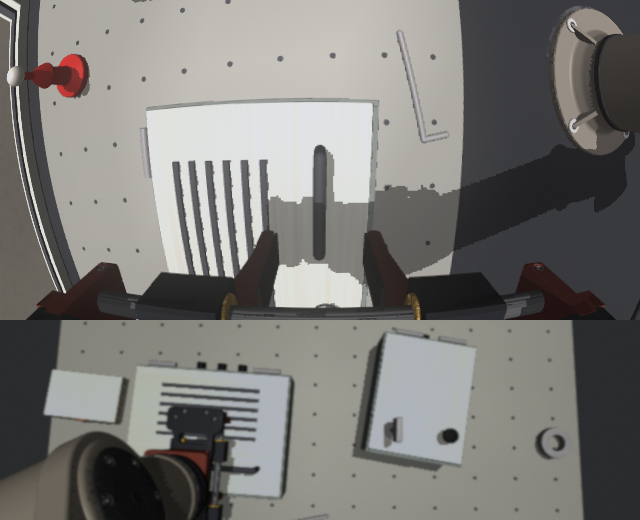

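The bar is centred at column 320 between the fingers at columns 275 and 365. Descend and grip.

Call:
{"op": "carry_out", "data": {"plan": [{"hand": 50,"dx": 40,"dy": 0,"dz": 0,"ax": 0,"ay": 0,"az": 0},{"hand": 40,"dx": 70,"dy": 0,"dz": 0,"ax": 0,"ay": 0,"az": 0},{"hand": 35,"dx": 84,"dy": 0,"dz": 0,"ax": 0,"ay": 0,"az": 0},{"hand": 35,"dx": 84,"dy": 0,"dz": 0,"ax": 0,"ay": 0,"az": 0},{"hand": 20,"dx": 84,"dy": 0,"dz": 0,"ax": 0,"ay": 0,"az": 0},{"hand": 0,"dx": 84,"dy": 0,"dz": 0,"ax": 0,"ay": 0,"az": 0},{"hand": 0,"dx": 84,"dy": 0,"dz": 0,"ax": 0,"ay": 0,"az": 0},{"hand": 0,"dx": 84,"dy": 0,"dz": 0,"ax": 0,"ay": 0,"az": 0},{"hand": 0,"dx": 84,"dy": 0,"dz": 0,"ax": 0,"ay": 0,"az": 0}]}}

```text
clock: 8.32
tool_pos: [0.4408, 0.1357, 0.1164]
orientation: [0.513, -0.488, 0.511, 0.487]
force: [2.0, -0.7, 5.5]
width: 0.104
```

```bash
python3 - <<'E'
from h import *
from rig import arm, grab_frame
o=arm.observe(); print(o['clock'],o['tool_pos'],o['joints'].round(2),o['force'].round(1),o['wrist_torque'].round(2),o['width']); M=rot(o['orientation']).as_matrix();print(M.round(3))
b=np.load('box.npy')
for t in np.arange(0.1,1.41,.1):
    v=np.array([-165*np.cos(t)+44*np.sin(t)+165, 0, 165*np.sin(t)+44*np.cos(t)-44])
    w=np.array([v[0]*np.cos(b[2]),v[0]*np.sin(b[2]),v[2]]); print(round(t,1),(w@M).round(1))
E
```

```text
8.325 [0.44080495 0.1356898  0.11636677] [-0.32  0.28 -0.14  2.15  0.06  0.72  2.6 ] [ 2.  -0.7  5.5] [-0.04 -0.28 -0.05] 0.10384839205999584
[[ 0.002 -0.999  0.049]
 [ 0.001  0.049  0.999]
 [-1.    -0.002  0.001]]
0.1 [-16.2  -5.2  -0. ]
0.2 [-31.9 -12.1  -0. ]
0.3 [-46.8 -20.5  -0. ]
0.4 [-60.7 -30.3  -0.1]
0.5 [-73.6 -41.4  -0.1]
0.6 [-85.4 -53.8  -0.1]
0.7 [-95.8 -67.3  -0.2]
0.8 [-104.9  -81.8   -0.2]
0.9 [-112.4  -97.1   -0.2]
1.0 [-118.4 -113.1   -0.3]
1.1 [-122.7 -129.6   -0.4]
1.2 [-125.4 -146.5   -0.4]
1.3 [-126.4 -163.5   -0.5]
1.4 [-125.7 -180.6   -0.5]
```

Gripped at 9.1 mm opening. I'll lift to about 0.5 rad first and check the forces.

Call:
{"op": "carry_out", "data": {"plan": [{"hand": 0,"dx": -8,"dy": -2,"dz": 0,"ax": 0,"ay": 0,"az": 0},{"hand": 0,"dx": -16,"dy": -5,"dz": 0,"ax": 0,"ay": 0,"az": 0},{"hand": 0,"dx": -24,"dy": -9,"dz": 0,"ax": 0,"ay": 0,"az": 0},{"hand": 0,"dx": -32,"dy": -12,"dz": 0,"ax": 0,"ay": 0,"az": 0},{"hand": 0,"dx": -39,"dy": -16,"dz": 0,"ax": 0,"ay": 0,"az": 0},{"hand": 0,"dx": -47,"dy": -21,"dz": 0,"ax": 0,"ay": 0,"az": 0},{"hand": 0,"dx": -54,"dy": -25,"dz": 0,"ax": 0,"ay": 0,"az": 0},{"hand": 0,"dx": -61,"dy": -30,"dz": 0,"ax": 0,"ay": 0,"az": 0},{"hand": 0,"dx": -67,"dy": -36,"dz": 0,"ax": 0,"ay": 0,"az": 0},{"hand": 0,"dx": -74,"dy": -41,"dz": 0,"ax": 0,"ay": 0,"az": 0}]}}

```text
clock: 9.57
tool_pos: [0.4795, 0.1335, 0.1896]
orientation: [0.511, -0.487, 0.513, 0.488]
force: [-0.8, 2.4, -7.4]
width: 0.107
```

```bash
python3 - <<'E'
from h import *
from rig import arm, grab_frame
o=arm.observe(); print(o['clock'],o['tool_pos'],o['joints'].round(2),o['force'].round(1),o['wrist_torque'].round(2),o['width'])
cv2.imwrite('pics/s6.png',cv2.cvtColor(grab_frame('scene'),cv2.COLOR_RGB2BGR))
E
```

```text
9.575 [0.47947687 0.1334525  0.18960498] [-0.29  0.23 -0.12  2.    0.04  0.92  2.66] [-0.8  2.4 -7.4] [ 0.6   0.6  -0.09] 0.10733199136850584
```

View pics/s6.png

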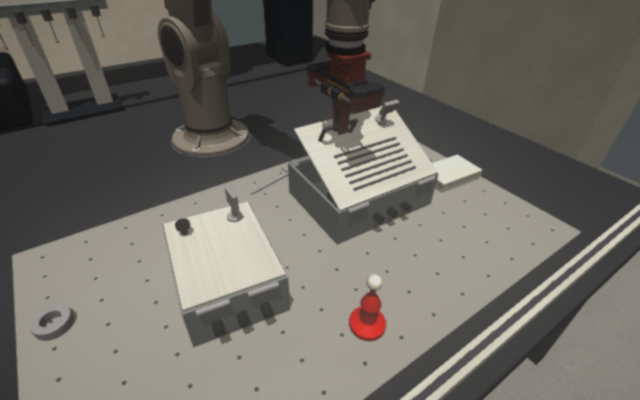

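The panel is rising along its arc at about 0.5 rad, with about 7 N vertical load. Continuing to 1.35 rad.

Call:
{"op": "carry_out", "data": {"plan": [{"hand": 0,"dx": -6,"dy": -6,"dz": 0,"ax": 0,"ay": 0,"az": 0},{"hand": 0,"dx": -12,"dy": -13,"dz": 0,"ax": 0,"ay": 0,"az": 0},{"hand": 0,"dx": -17,"dy": -19,"dz": 0,"ax": 0,"ay": 0,"az": 0},{"hand": 0,"dx": -22,"dy": -26,"dz": 0,"ax": 0,"ay": 0,"az": 0},{"hand": 0,"dx": -27,"dy": -33,"dz": 0,"ax": 0,"ay": 0,"az": 0},{"hand": 0,"dx": -31,"dy": -41,"dz": 0,"ax": 0,"ay": 0,"az": 0},{"hand": 0,"dx": -35,"dy": -48,"dz": 0,"ax": 0,"ay": 0,"az": 0},{"hand": 0,"dx": -39,"dy": -56,"dz": 0,"ax": 0,"ay": 0,"az": 0},{"hand": 0,"dx": -42,"dy": -64,"dz": 0,"ax": 0,"ay": 0,"az": 0},{"hand": 0,"dx": -45,"dy": -72,"dz": 0,"ax": 0,"ay": 0,"az": 0},{"hand": 0,"dx": -47,"dy": -80,"dz": 0,"ax": 0,"ay": 0,"az": 0},{"hand": 0,"dx": -49,"dy": -89,"dz": 0,"ax": 0,"ay": 0,"az": 0},{"hand": 0,"dx": -51,"dy": -97,"dz": 0,"ax": 0,"ay": 0,"az": 0},{"hand": 0,"dx": -52,"dy": -105,"dz": 0,"ax": 0,"ay": 0,"az": 0},{"hand": 0,"dx": -53,"dy": -114,"dz": 0,"ax": 0,"ay": 0,"az": 0},{"hand": 0,"dx": -53,"dy": -122,"dz": 0,"ax": 0,"ay": 0,"az": 0},{"hand": 0,"dx": -53,"dy": -131,"dz": 0,"ax": 0,"ay": 0,"az": 0},{"hand": 0,"dx": -53,"dy": -131,"dz": 0,"ax": 0,"ay": 0,"az": 0},{"hand": 0,"dx": -53,"dy": -131,"dz": 0,"ax": 0,"ay": 0,"az": 0}]}}

```text
clock: 12.0
tool_pos: [0.6133, 0.1261, 0.2438]
orientation: [0.513, -0.488, 0.511, 0.486]
force: [0.9, -2.5, 5.8]
width: 0.103
```

```bash
python3 - <<'E'
from h import *
from rig import arm, grab_frame
o=arm.observe(); print(o['clock'],o['tool_pos'],o['joints'].round(2),o['force'].round(1),o['wrist_torque'].round(2),o['width'],rot(o['orientation']).as_matrix().round(3))
cv2.imwrite('pics/s7.png',cv2.cvtColor(np.vstack([grab_frame('scene')[:300],grab_frame('wrist')[:300]]),cv2.COLOR_RGB2BGR))
E
```

```text
12.0 [0.61331909 0.12611151 0.2438142 ] [-0.24  0.38 -0.08  1.65  0.04  1.11  2.76] [ 0.9 -2.5  5.8] [-0.57 -0.07 -0.05] 0.10322826913134357 [[ 0.004 -0.999  0.05 ]
 [-0.001  0.05   0.999]
 [-1.    -0.004 -0.   ]]
```

View pics/s7.png

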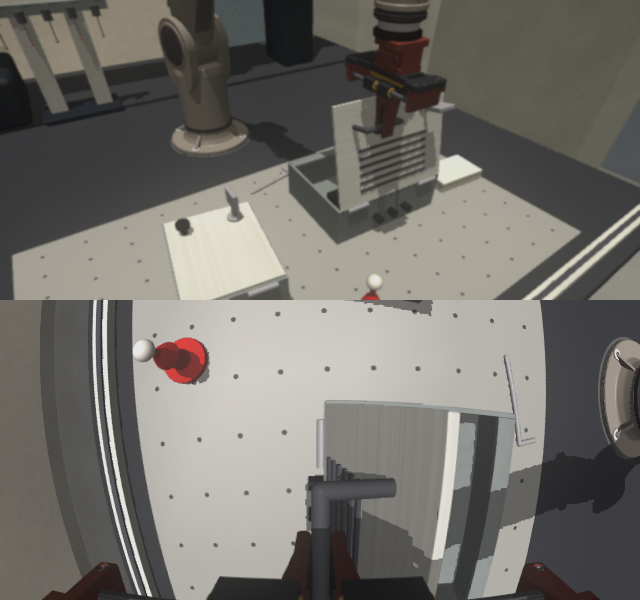

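The panel stands at about 1.35 rad. Open only slightly, because there's a finger between bar and panel, then rise straight up.

Call:
{"op": "carry_out", "data": {"plan": [{"hand": 20,"dx": 0,"dy": 0,"dz": 0,"ax": 0,"ay": 0,"az": 0},{"hand": 24,"dx": 0,"dy": 0,"dz": 0,"ax": 0,"ay": 0,"az": 0},{"hand": 24,"dx": 0,"dy": 0,"dz": 0,"ax": 0,"ay": 0,"az": 0},{"hand": 24,"dx": 0,"dy": 0,"dz": 0,"ax": 0,"ay": 0,"az": 0},{"hand": 24,"dx": -10,"dy": 0,"dz": 0,"ax": 0,"ay": 0,"az": 0},{"hand": 24,"dx": -20,"dy": 0,"dz": 0,"ax": 0,"ay": 0,"az": 0},{"hand": 24,"dx": -30,"dy": 0,"dz": 0,"ax": 0,"ay": 0,"az": 0},{"hand": 24,"dx": -50,"dy": 0,"dz": 0,"ax": 0,"ay": 0,"az": 0},{"hand": 24,"dx": -80,"dy": 0,"dz": 0,"ax": 0,"ay": 0,"az": 0},{"hand": 24,"dx": -120,"dy": 0,"dz": 0,"ax": 0,"ay": 0,"az": 0},{"hand": 24,"dx": -140,"dy": 0,"dz": 0,"ax": 0,"ay": 0,"az": 0},{"hand": 24,"dx": -140,"dy": 0,"dz": 0,"ax": 0,"ay": 0,"az": 0},{"hand": 24,"dx": -140,"dy": 0,"dz": 0,"ax": 0,"ay": 0,"az": 0},{"hand": 24,"dx": -140,"dy": 0,"dz": 0,"ax": 0,"ay": 0,"az": 0}]}}

```text
clock: 13.85
tool_pos: [0.611, 0.127, 0.3813]
orientation: [0.511, -0.487, 0.513, 0.488]
force: [-0.1, 0.2, 1.0]
width: 0.277
```

```bash
python3 - <<'E'
from h import *
from rig import arm, grab_frame
o=arm.observe(); print(o['clock'],o['tool_pos'],o['force'].round(1),o['wrist_torque'].round(2),o['width'])
s=grab_frame('scene'); w=grab_frame('wrist'); s2=grab_frame('scene'); print(np.abs(s.astype(int)-s2).max())
cv2.imwrite('pics/s8.png',cv2.cvtColor(np.vstack([s[:300],w[:300]]),cv2.COLOR_RGB2BGR))
c=get_calibration('scene');b=np.load('box.npy')
for t in (1.05,1.2,1.35,1.5):
    print(t,[proj(c,box2w(b,(.106-.21*np.cos(t)+.006*np.sin(t),y,.0905+.21*np.sin(t)+.006*np.cos(t)))).round(0) for y in (.14,-.14)])
E
```

```text
13.85 [0.61103858 0.12698594 0.38126491] [-0.1  0.2  1. ] [ 0.09  0.07 -0.  ] 0.27684545432384555
18
1.05 [array([420.,  81.]), array([311., 107.])]
1.2 [array([431.,  79.]), array([319., 106.])]
1.35 [array([442.,  79.]), array([328., 107.])]
1.5 [array([455.,  82.]), array([339., 112.])]
```

View pics/s8.png

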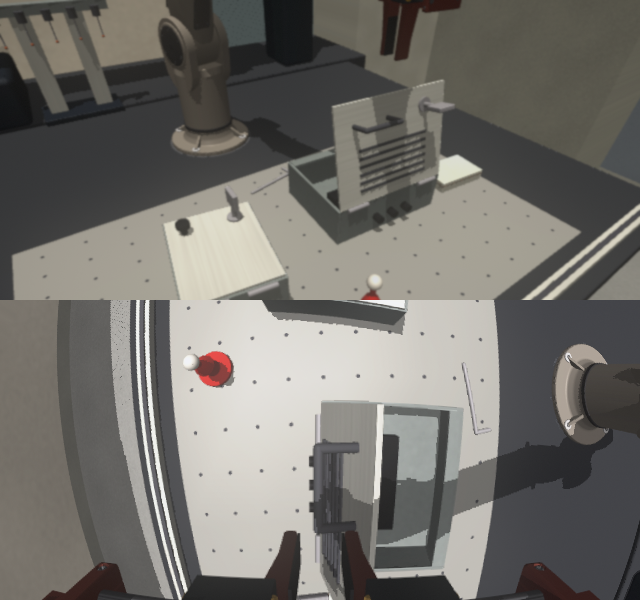

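The panel's free edge is at (333,106)–(443,81), which corresponds to about 1.38 rad. The key bow lies along the hinge direction, so it's still turned, and the gripper is clear. Handing in.

```bash
python3 - <<'E'
from rig import ticket, arm
print(ticket.job_done()); print(arm.observe()['clock'])
E
```

```text
the job is handed in; nothing more can be done
None
the job is handed in; nothing more can be done
```

The wide box is open and the job is handed in at about 14 s of the 53 s allowed; no verdict was reported.

**What I did:** I turned the wide box's key anticlockwise to its end stop. I then lifted the panel by its bar along the hinge arc to about 1.35 rad, released it, and rose clear.

**Last checks:**
- **Panel:** it stood on its own at about 1.38 rad, judged from where its free edge appears in the scene view.
- **Wide key:** it was still turned in the last picture. At the end stop the gripper read about 1.6 rad, slightly over the nominal 1.57.
- **Gripper:** it was about 140 mm above where it let go, with about 1 N on the wrist, so touching nothing.
- **Narrow box:** the arm never went near it, and its key looks unchanged in the pictures.

**Disagreements and failures:**
- My first move call was refused because its rows lacked the `ay` and `az` fields; nothing moved.
- The camera fit was 1–2 mm off the key's true position, which I corrected from the grip force.
- The last two scene frames, taken to check for motion, differed by up to 18 grey levels in places. I did not trace that to either image noise or the arm settling, so the panel being still rests on its position in the picture and the stiff hinge.

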